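# Serve the rye roll with the tongs

### The arm

A 6-joint arm with a two-finger parallel gripper is mounted at the origin on the work surface. World frame = base frame: x ahead of the robot, y to its left, z up, the work surface at z = 0. Lengths are in mm, angles in rad, forces in N, time in s.
With the tool pointing down it reaches from about 250 to 800 mm from the base axis. Payload 3.9 kg.
Tool frame: the origin (TCP) lies at the very end of the fingers, on their centre line; the grasp point (between the pads) lies 19 mm behind it; z points along the fingers, x is the direction in which the jaws open and shut, and the axes are right-handed (so a half turn about z gives the same grasp; the last joint's range is limited). The gripper opens to 85 mm and grips with 20 to 120 N. Pads are 22 mm wide; open, the fingers measure 114 mm over their backs; the gripper's body (76 mm by 85 mm) begins 54 mm behind the grasp point. The pads swing forward as they close: fully open they stand 13 mm farther back than shut.
Start: joints at [1.311, 0.26, -0.138, 1.173, 0, 1.571], TCP at [134.862, 507.373, 231.304] pointing down, gripper open.
Joint ranges: [-2.78, 2.78], [-0.83, 1.72], [-1.28, 1.37], [-1.9, 2.12], [-1.57, 1.48], [-3.14, 3.14]. Speed limits (rad/s): [2.57, 2.57, 3.14, 3.14, 3.14, 3.14].

### API

Orientations are given as a 3x3 rotation matrix whose columns are the frame's x, y, z axes.
In Python, from plant import sensors, optics, job gives the robot as it stands.
- The arm moves only by the tool servo_tool, never from a script. Its argument "plan" is a list of rows, each a list of 7 numbers: the turn, a rotation vector about the tool's x, y, z in rad, then the shift along the tool's x, y, z in mm, then the closure, from -1 (fully open) to 1 (shut). In form: [[wx, wy, wz, dx, dy, dz, grip], ...]. A call has 1 to 8 rows; each row is the pose to reach, as a shift and turn from the pose commanded when the call began, along the tool's axes at that moment; what a row does not reach only later rows make up. A row lasts 1/12 s, in which the tool goes at most 41.7 mm and 7.16 degrees, less where a joint would pass 70% of its speed; a pose out of reach is approached as far as the arm can. A call with a gripper value outside its range is refused whole. The fingers move at their own pace and stop on an object; "squeeze" is the grip in N (left out, the last holds). Time passes only in rows, so rows that repeat a pose let the fingers close. It gives the time, the measured TCP pose, the force and the opening at its end, in the units of the state.
- sensors.state(): the state, without advancing time (a new reading comes with each control period).
- optics.camera(name): name is "side" or "top"; returns a dict with "frame" (384x512x3 uint8, blue, green, red), "range_z" (384x512 float32, mm along the optical axis (not along the pixel's ray), 0 where there is no reading), "K" (3x3 intrinsics, pixels), "k1" (the pictures are not rectified: a ray, as slopes to the right and down, at radius r is drawn at 1 + k1 r^2 times it, then the intrinsics apply), "R" (3x3) and "t" (3): a world point X has camera coordinates R X + t. Camera axes: x right, y down, z forward; pixel columns grow to the right and rows downward; lengths in mm; the calibration is good to about 2 mm. A picture is of the moment at which its call begins.
- job.hand_in(): hands the job in, once; it reports no verdict.
The state is a dict: "time": time; "q": joint angles; "joint_velocities": joint speeds; "joint_efforts": joint torques, N m; "ee_pos": TCP position; "ee_rot": TCP orientation; "contact_force": force on the tool from outside, world axes, zero at the start; "moment": the same for the moment, N m; "grip_width": finger opening in mm.
Only numpy, scipy, OpenCV 4.12 (cv2) and the standard library are available. Lean on these libraries where they do the work, as an engineer would, in place of code of your own. Each camera call takes 0.05 s, during which the arm holds its last target. There are 200 camera calls.

### The job

The dark rye roll is wanted: swing the clear cover of the roll keeper right back until it rests on its stop, then take the tongs from their wire rest, close them on the rye roll and lift it. No part of the robot may touch the bread, the other two rolls stay where they lie in the tray and nothing else on the table is disturbed. Finish while still holding: the roll gripped between the tips of the tongs in the gripper, at least 10 cm above the table and clear of everything else, with the cover left open.

Things in the scene. Friction and masses are not known exactly. Their poses are not given: they have to be found in the camera images.
- keeper: Roll keeper: low steel tray 190 deep (its x) by 310 wide (its y) mm, fixed; rim 14 mm high, inner floor 4 mm above the table. Origin: centre of its underside; +x from its front to the hinged back. Closed, a clear box-shaped cover 64 mm high stands on the rim, top 78 mm above the table. Two stop brackets reach 60 mm out behind.
- cover (a joint): Hinge of the clear cover (420 g), along the tray's y at the back of the rim: 0 closed, 1.68 rad open, resting on its stop. Light hinge: it falls shut below about 1.0 rad and falls open to the stop beyond about 1.2 rad, so follow it.
- cover_handle (a point): Middle of the cover's handle: a black round bar 12 mm thick, 110 mm long along the tray's y, on two posts, its axis 40 mm above the cover's top. Closed, it lies 150 mm in front of the hinge line and 104 mm above it; it moves with the cover.
- cover_hinge (a point): A point on the cover's hinge line, at the middle of the tray's back edge, 14 mm above the table; the cover turns about the tray's y axis here.
- roll_rye: The wanted roll: dark brown rye roll with three pale slashes, round, 56 mm in diameter (full width from 15 to 29 mm above its flat underside), 47 mm high, 40 to 75 g. Origin: centre of its underside. It stands in the tray in one of three places side by side along the tray's y, 90 mm apart.
- roll_plain: Golden roll with one slash, same size; leave it.
- roll_pale: Pale floury roll with a cross, same size; leave it.
- tong_rest: Wire rest of the tongs, fixed: two cross bars (tops 18 mm high, 124 mm wide) 62 mm behind and 75 mm ahead of its origin along its x, end posts 39 mm high, a thin spine joining them under the middle; between the bars the table is free on both sides of the spine. Origin: on the table, under the grips.
- tongs: Steel tongs, 135 g, flat on the rest, arms apart left and right. Origin: underside plane, midway between the red grips, near the balance point; +x to the tips, z up. The arms pivot on a pin 105 mm behind the origin; tips end 160 mm ahead. Arms are 2 to 18 mm above the underside, grips 0 to 22, tips 0 to 26. Squeezing the two grips together closes the tongs.
- tongs_grip (a point): Midway between the red grips, 11 mm above the tongs' underside (fixed to the left arm; true for open tongs). Each grip face is 64 mm long by 22 mm high; open they stand 58 mm apart, outside to outside; they become parallel at 47 mm, which is when the tips close on a 56 mm roll.
- tongs_tips (a point): Midway between the tip blades (50 mm long, 26 mm high, 4 mm thick) at half length and height, 135 mm ahead of the tongs' origin, 13 mm above the underside (true for open tongs). Open, the blades are 82 mm apart inside; they close about 2.3 mm per mm at the grips.
- tong_arm (a joint): Closing angle between the arms of the tongs: 0 fully open (sprung open), about 0.107 rad closed on a 56 mm roll, 0.34 rad at most. The spring needs 4 to 6 N at the grips.
- bowl: Steel bowl, 120 mm wide, 60 mm high; leave it. Origin: centre of its underside.
- rolling_pin: Wooden rolling pin, 400 mm long along its x, 46 mm thick; leave it. Origin: underside, mid-length.
- dredger: Steel flour dredger, 68 mm wide, 109 mm high; leave it. Origin: centre of its underside.
- scraper: Bench scraper lying flat: wooden handle 145 mm along its y, 22 mm thick, blade 97 mm ahead along its x; leave it. Origin: under the handle.
Mind the look-alikes: they are no part of the job. There is more than one size of the tong_rest; the one meant has the size given above.

How it is judged:
By the outcome, as a careful person would: the job done as asked, in the order asked, and still so for the second after the job is handed in, while the arm keeps its last pose, push and grip.
It also fails if it takes over 69 s, if anything falls off the work surface, if the arm or the gripper's body presses on something with over 40 N, if the wrist force passes 120 N, or if a joint passes its speed limit or range.

## Working session

There is one attempt and no reset: what is moved stays moved. The work goes in short steps, Python scripts to look and compute and a tool call to move; the robot and the scene stay as the last step left them, time stands still between calls to the robot, and variables do not carry over. Pictures are saved under pics/ and viewed, about 8 in all and at most 12, crops included, and the job is handed in when it is done.

Besides the shell and the picture viewer there is one more tool, called after "Request:" in YAML: its name, and indented under it one key for each argument. servo_tool: Moves the arm, as the interface text tells. Its arguments: {"type":"object","properties":{"plan":{"type":"array"},"squeeze":{"type":"number"}},"required":["plan"]}

```bash
ls; mkdir -p pics; cat > h.py <<'E'
import numpy as np, cv2
from plant import sensors, optics, job
def cam(n):
    return optics.camera(n)
def rays(c,uv):
    uv=np.atleast_2d(np.array(uv,float)); 
    K=c["K"]; d=np.array([c["k1"],0,0,0,0],float)
    p=cv2.undistortPoints(uv.reshape(-1,1,2),np.array(K,float),d).reshape(-1,2)
    return p
def on_plane(c,uv,z):
    p=rays(c,uv); R=np.array(c["R"]);t=np.array(c["t"])
    o=-R.T@t; D=np.c_[p,np.ones(len(p))]@R
    s=(z-o[2])/D[:,2]
    return o+D*s[:,None]
def by_depth(c,uv):
    p=rays(c,uv); uv=np.atleast_2d(uv).astype(int); z=c["range_z"][uv[:,1],uv[:,0]]
    R=np.array(c["R"]);t=np.array(c["t"])
    return (np.c_[p,np.ones(len(p))]*z[:,None]-t)@R
def proj(c,X):
    return cv2.projectPoints(np.atleast_2d(np.array(X,float)),cv2.Rodrigues(np.array(c["R"],float))[0],np.array(c["t"],float),np.array(c["K"],float),np.array([c["k1"],0,0,0,0],float))[0].reshape(-1,2)
E
python3 - <<'E'
from h import *
s=sensors.state(); print(s)
for n in("top","side"):
    c=cam(n); cv2.imwrite(f"pics/{n}0.png",cv2.resize(c["frame"],(800,600),interpolation=cv2.INTER_CUBIC)); print(n,c["K"],c["k1"],-np.array(c["R"]).T@c["t"],c["R"])
    np.savez(f"{n}0.npz",**c)
E
```

```text
pics
{'time': 0.0, 'q': array([ 1.31094705e+00,  2.60680758e-01, -1.39406976e-01,  1.17271679e+00,
        1.68461471e-05,  1.57080289e+00]), 'joint_velocities': array([-0.00109705,  0.00012182, -0.00077689,  0.00092269, -0.00159877,
        0.00162888]), 'joint_efforts': array([ 2.89772815e-04, -4.05681682e+01,  2.53919828e+01,  1.86893233e-02,
        1.42906169e-04,  4.56467589e-06]), 'ee_pos': array([134.70367475, 506.69217055, 230.45229434]), 'ee_rot': array([[ 2.56940712e-01,  9.66427021e-01, -5.32255796e-04],
       [ 9.66425081e-01, -2.56941263e-01, -1.93644833e-03],
       [-2.00819447e-03, -1.68329373e-05, -9.99997983e-01]]), 'contact_force': array([-0.37225549, -0.15219894,  0.12118171]), 'moment': array([-0.00452254, -0.03626126,  0.02222792]), 'grip_width': 85.71252663127724}
top [[360.11256252   0.         254.1317729 ]
 [  0.         360.11256252 186.91332111]
 [  0.           0.           1.        ]] 0.026943311653658913 [ 306.96992353    6.32221296 1105.89714729] [[ 0.02746649 -0.9994749   0.01719073]
 [-0.98681011 -0.02985503 -0.15910527]
 [ 0.15953495 -0.01259392 -0.98711195]]
side [[352.59089215   0.         256.63385614]
 [  0.         352.59089215 188.14756343]
 [  0.           0.           1.        ]] -0.08629405399814839 [ 301.20147833 -861.25919296  590.16544583] [[ 0.98310004 -0.18299799 -0.00510309]
 [-0.09251654 -0.47257656 -0.87642004]
 [ 0.15797151  0.8620807  -0.48152038]]
```

View pics/top0.png

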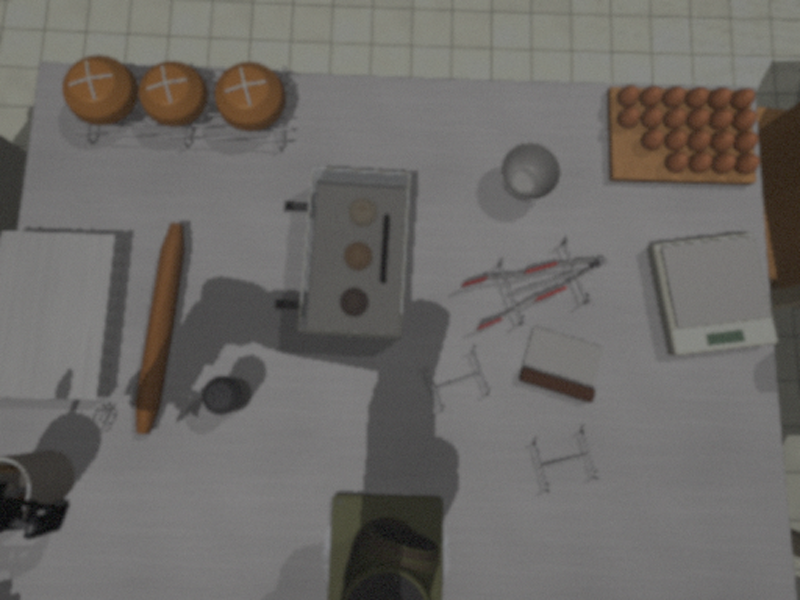

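View pics/side0.png

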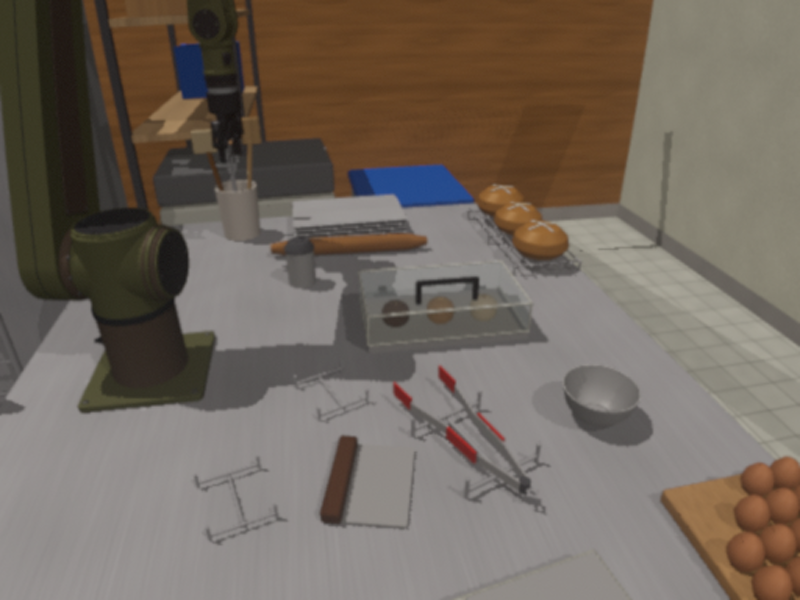

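The top view shows the tray with its hinge and brackets on the left (+y). The handle bar is at (385,248) and the rye roll at (354,302), the roll nearest the robot. The tongs have their pivot at (600,262), their red grips near (547,280), and their tips pointing left towards the tray. The side view agrees with this.

```bash
python3 - <<'E'
from h import *
def cc(m,c,z,name,amin=8):
    n,l,st,ce=cv2.connectedComponentsWithStats(m.astype(np.uint8))
    for i in range(1,n):
        if st[i,4]>=amin:
            ys,xs=np.where(l==i); r=cv2.minAreaRect(np.c_[xs,ys].astype(np.float32)); P=on_plane(c,cv2.boxPoints(r),z)
            e=[np.linalg.norm(P[1]-P[0]),np.linalg.norm(P[2]-P[1])]
            L=(P[1]-P[0]) if e[0]>e[1] else P[2]-P[1]
            print(name,ce[i].round(1),st[i,4],on_plane(c,ce[i],z)[0].round(1),"size",np.round(e,1),"ang",round(np.degrees(np.arctan2(L[1],L[0])),1))
for n in("top","side"):
    c=dict(np.load(n+"0.npz")); f=c["frame"].astype(int); b,g,r=f[...,0],f[...,1],f[...,2]
    red=(r>1.9*g)&(r>1.9*b)&(r>90); 
    W=on_plane(c,[[u,v] for v in range(384) for u in range(512)],30).reshape(384,512,3)
    area=(W[...,0]>200)&(W[...,0]<800)&(W[...,1]>-500)&(W[...,1]<250)
    cc(red&area,c,29,n+" red",6)
    dark=(f.max(2)<60)&area
    cc(dark,c,118,n+" dark@118",15)
c=dict(np.load("top0.npz"))
s=.64
for nm,p,z in [("rye",(354,302),35),("plain",(358,256),35),("pale",(363,212),35),("pivot",(600,262),28),("bracket1",(287,206),20),("bracket2",(277,304),20)]:
    uv=[(p[0]+.5)*s-.5,(p[1]+.5)*s-.5]
    print(nm,on_plane(c,uv,z).round(1),by_depth(c,uv).round(1))
f=c["frame"][95:225,170:400]; cv2.imwrite("pics/crop0.png",cv2.resize(f,(800,452),interpolation=cv2.INTER_CUBIC))
E
```

```text
top dark@118 [188.2 131.7] 41 [619.4 185.1 118. ] size [11.8 33.9] ang -88.0
top dark@118 [245.8 159.1] 154 [545.2  19.3 118. ] size [121.6  10.4] ang -1.7
top dark@118 [226.2 193. ] 213 [447.2  70.4 118. ] size [44.4 44.7] ang -177.9
top dark@118 [183.6 194.3] 120 [440.1 187.7 118. ] size [38.5 27.9] ang -88.3
top dark@118 [336.2 238.5] 22 [ 331.2 -233.6  118. ] size [27.2 13.6] ang -65.7
side red [285.5 241.8] 72 [ 505.9 -154.8   29. ] size [18.4 53.8] ang -72.6
side red [257.2 252.9] 70 [ 425.5 -185.    29. ] size [16.7 53.8] ang -68.5
side red [314.4 273.6] 26 [ 541.1 -283.8   29. ] size [ 4.5 58.3] ang -72.1
side red [294.8 284.1] 156 [ 487.6 -307.7   29. ] size [18.7 70.9] ang -69.3
side dark@118 [286.8 182.5] 144 [547.1   0.6 118. ] size [119.3  78.1] ang -1.6
side dark@118 [253.3 205.1] 56 [ 431.2 -102.9  118. ] size [36.7 23.2] ang 1.1
side dark@118 [211.4 332.1] 26 [ 296.4 -475.6  118. ] size [16.2  4. ] ang -10.1
rye [[458.7  75.4  35. ]] [[452.5  72.5  78.8]]
plain [[549.3  71.2  35. ]] [[539.6  68.6  77.9]]
pale [[638.2  64.7  35. ]] [[625.2  62.4  77.1]]
pivot [[ 553.5 -403.4   28. ]] [[ 552.1 -401.1   34.1]]
bracket1 [[650.1 217.3  20. ]] [[653.6 219.4   9. ]]
bracket2 [[452.5 225.1  20. ]] [[454.  227.4   8.7]]
```

View pics/crop0.png

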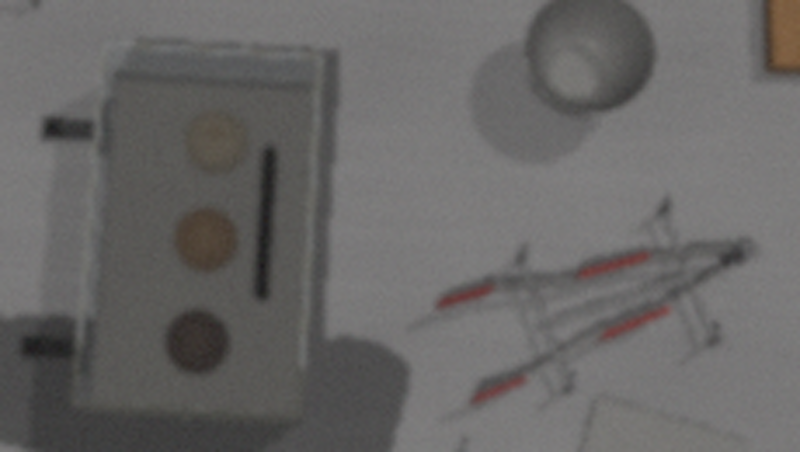

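The crop shows the handle bar from (270,148) to (262,298), the rye roll at (197,340), the grips near (612,264) and (635,322), and the red tips near (465,295) and (498,389).

```bash
python3 - <<'E'
from h import *
c=dict(np.load("top0.npz")); f=cv2.GaussianBlur(c["frame"],(3,3),0).astype(int); b,g,r=f[...,0],f[...,1],f[...,2]
red=((r-np.maximum(g,b))>25).astype(np.uint8); red[:, :290]=0; red[:130]=0; red[225:]=0; red[:,390:]=0
n,l,st,ce=cv2.connectedComponentsWithStats(red)
for i in range(1,n):
    if st[i,4]>8:
        ys,xs=np.where(l==i); P=on_plane(c,np.c_[xs,ys],40); a=P.mean(0); d=np.linalg.svd(P[:,:2]-a[:2])[2][0]; t=(P[:,:2]-a[:2])@d
        D=by_depth(c,np.c_[xs,ys]); D=D[np.isfinite(D[:,2])]
        print(ce[i].round(1),st[i,4],a.round(1),"len",round(np.ptp(t),1),"ang",round(np.degrees(np.arctan2(d[1],d[0])),1),"depth",np.median(D,0).round(1))
dark=(c["frame"].max(2)<60); ys,xs=np.where(dark[130:190,235:258]); xs+=235; ys+=130
P=on_plane(c,np.c_[xs,ys],120); D=by_depth(c,np.c_[xs,ys]); q=np.polyfit(P[:,0],P[:,1],1)
print("bar",P.mean(0),np.ptp(P,0),np.degrees(np.arctan(q[0])),np.median(D,0))
s=dict(np.load("side0.npz"))
dk=(s["frame"].max(2)<60); ys,xs=np.where(dk[170:200,260:312]); print("side bar px cols",xs.min()+260,xs.max()+260, "rows",ys.min()+170)
print("proj bar ends", proj(s,[[490,21,118],[545,19.3,118],[600,17.6,118]]))
for u in (275,287,299):
    rr=np.where(dk[165:200,u])[0]+165; print(u,rr)
E
```

```text
[346.  170.9] 48 [ 536.9 -284.2   40. ] len 58.3 ang -72.1 depth [ 536.8 -284.8   37.5]
[303.2 179.8] 31 [ 505.3 -154.4   40. ] len 41.4 ang -72.3 depth [ 505.4 -156.4   40.9]
[352.3 187.3] 45 [ 487.  -302.3   40. ] len 57.6 ang 113.7 depth [ 488.3 -304.5   37.8]
[312.9 206.6] 24 [ 425.1 -183.8   40. ] len 39.2 ang 114.6 depth [ 425.8 -185.3   41.9]
bar [544.95065534  19.31375124 120.        ] [121.18179146  12.02535083   0.        ] -1.6635666505633142 [543.81079016  19.48624344 123.73639678]
side bar px cols 266 305 rows 178
proj bar ends [[265.83634772 181.01620497]
 [284.46304391 179.59679605]
 [302.78902694 178.20336392]]
275 [180 181]
287 [179 180]
299 [178 179 180]
```

```bash
cat >> h.py <<'E'
from scipy.spatial.transform import Rotation as Ro
def down(az,tilt=0.):
    "jaw axis azimuth az deg, tool down; tilt deg: then turned about tool y"
    a=np.radians(az); x=np.array([np.cos(a),np.sin(a),0]); z=np.array([0,0,-1.]); return np.c_[x,np.cross(z,x),z]@Ro.from_euler('y',tilt,degrees=True).as_matrix()
def delta(pos,R,s=None):
    s=s or sensors.state(); R0=np.array(s["ee_rot"])
    return np.r_[Ro.from_matrix(R0.T@R).as_rotvec().round(4),(R0.T@(np.array(pos)-s["ee_pos"])).round(1)]
E
python3 -c "
from h import *
print(delta([545,19.3,215],down(88.3)))"
```

```text
[-2.000e-04  1.800e-03 -2.301e-01 -3.657e+02  5.218e+02  1.620e+01]
```

Request:
servo_tool:
  plan:
    - [0,0,-0.23,-365.7,521.8,0,-1]
    - [0,0,-0.23,-365.7,521.8,0,-1]
    - [0,0,-0.23,-365.7,521.8,0,-1]
    - [0,0,-0.23,-365.7,521.8,0,-1]
    - [0,0,-0.23,-365.7,521.8,0,-1]
    - [0,0,-0.23,-365.7,521.8,0,-1]
    - [0,0,-0.23,-365.7,521.8,0,-1]
    - [0,0,-0.23,-365.7,521.8,0,-1]
  squeeze: 30

```text
time: 0.77
ee_pos: [348.6, 252.4, 231.1]
ee_rot: [[0.029, 1.0, -0.0], [1.0, -0.029, -0.0], [-0.0, -0.0, -1.0]]
contact_force: [0.2, -0.1, 0.4]
grip_width: 85.3
```

```bash
python3 -c "
from h import *
s=sensors.state(); print(s['ee_pos'],s['q']);print(delta([545,19.3,215],down(88.3)))"
```

```text
[348.55263555 252.41703342 231.14155252] [ 6.26733476e-01  9.84426964e-02 -3.43370895e-01  1.12922653e+00
  5.52524471e-05  6.56107580e-01]
[-2.000e-04  1.000e-04  3.000e-04 -2.272e+02  2.032e+02  1.610e+01]
```

Request:
servo_tool:
  plan:
    - [0,0,0,-227,203,0,-1]
    - [0,0,0,-227,203,0,-1]
    - [0,0,0,-227,203,0,-1]
    - [0,0,0,-227,203,0,-1]
    - [0,0,0,-227,203,0,-1]
    - [0,0,0,-227,203,0,-1]
    - [0,0,0,-227,203,0,-1]
    - [0,0,0,-227,203,70,-1]

```text
time: 1.43
ee_pos: [551.4, 20.9, 196.9]
ee_rot: [[0.035, 0.999, 0.019], [0.999, -0.035, -0.002], [-0.001, 0.019, -1.0]]
contact_force: [1.9, 0.9, 0.2]
grip_width: 85.5
```

```bash
python3 - <<'E'
from h import *
s=sensors.state(); print(s['ee_pos'],s['contact_force']);print(delta([545,19.3,108],down(88.3)))
c=cam("side"); np.savez("side1.npz",**c); cv2.imwrite("pics/s1.png",cv2.resize(c["frame"][90:250,190:390],(800,640))[:600])
E
```

```text
[551.38620122  20.87569292 196.9246639 ] [1.88478828 0.86491545 0.22776754]
[ 1.94e-02  1.00e-03 -5.50e-03 -1.70e+00 -8.10e+00  8.88e+01]
```

View pics/s1.png

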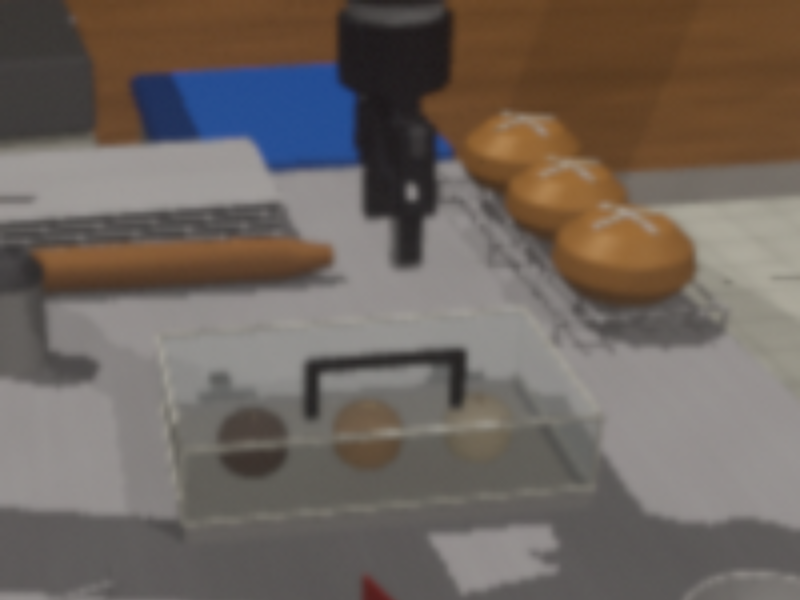

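Request:
servo_tool:
  plan:
    - [0,0,0,0,0,20,-1]
    - [0,0,0,0,0,50,-1]
    - [0,0,0,0,0,70,-1]
    - [0,0,0,0,0,70,-1]
    - [0,0,0,0,0,70,-1]

```text
time: 1.9
ee_pos: [539.2, 25.5, 119.5]
ee_rot: [[0.03, 1.0, -0.004], [1.0, -0.03, -0.0], [-0.0, -0.004, -1.0]]
contact_force: [-0.3, 0.0, 1.2]
grip_width: 85.7
```

```bash
python3 - <<'E'
from h import *
s=sensors.state(); print(s['ee_pos'],s['contact_force']);print(delta([545,19.3,104],down(88.3)))
E
```

```text
[539.17346068  25.52785441 119.4995907 ] [-0.29072808  0.04978543  1.20416545]
[-3.70e-03  2.00e-04  1.00e-04 -6.00e+00  6.10e+00  1.55e+01]
```

Request:
servo_tool:
  plan:
    - [0,0,0,-6,6,8,-1]
    - [0,0,0,-6,6,15,-1]
    - [0,0,0,-6,6,15,-1]
    - [0,0,0,-6,6,15,-0.4]
    - [0,0,0,-6,6,15,0.2]
    - [0,0,0,-6,6,15,0.5]
    - [0,0,0,-6,6,15,0.5]
    - [0,0,0,-6,6,15,0.5]

```text
time: 2.57
ee_pos: [546.7, 19.3, 105.7]
ee_rot: [[0.03, 1.0, 0.001], [1.0, -0.03, 0.0], [0.0, 0.001, -1.0]]
contact_force: [-0.4, 0.2, 0.9]
grip_width: 25.6
```

```bash
python3 - <<'E'
from h import *
s=sensors.state(); print(s['ee_pos'],s['contact_force'],s['grip_width']);print(delta([545,19.3,104],down(88.3)))
E
```

```text
[546.65026378  19.29241679 105.66515639] [-0.39973968  0.16216049  0.85836048] 25.607783029153577
[ 5.0e-04 -0.0e+00 -0.0e+00 -0.0e+00 -1.7e+00  1.7e+00]
```

Request:
servo_tool:
  plan:
    - [0,0,0,0,0,0,1]
    - [0,0,0,0,0,0,1]
    - [0,0,0,0,0,0,1]
    - [0,0,0,0,0,0,1]
    - [0,0,0,0,0,0,1]
  squeeze: 30

```text
time: 2.98
ee_pos: [546.6, 19.3, 105.6]
ee_rot: [[0.03, 1.0, 0.0], [1.0, -0.03, 0.0], [0.0, 0.0, -1.0]]
contact_force: [-1.2, 0.2, 4.1]
grip_width: 10.4
```

```bash
cat > arc.py <<'E'
from h import *
import sys
# cover angle waypoints -> rows from current pose; tool keeps its grasp offset, tilts k*angle
a0,k=float(sys.argv[1]),float(sys.argv[2]); angs=[float(v) for v in sys.argv[3:]]
H0=np.array([545,19.3,118.]); tx=np.array([np.sin(np.radians(1.7)),np.cos(np.radians(1.7)),0]); up=np.array([0,0,1.])
hinge=H0+150*tx-104*up
def bar(a): 
    e=np.arctan2(104,150)+a; return hinge+182.5*(-np.cos(e)*tx+np.sin(e)*up)
ax=np.cross(tx,up)  # tilt axis candidate
s=sensors.state(); R0=np.array(s["ee_rot"]); p0=np.array(s["ee_pos"]); off=p0-bar(a0)
print("state",p0.round(1),s["contact_force"].round(1),round(s["grip_width"],1),"offset from bar",off.round(1))
w=np.cross(up,tx)
sg=np.sign(np.dot(np.cross(w,bar(a0)-hinge),bar(a0+.05)-bar(a0)))
for a in angs:
    Q=Ro.from_rotvec(sg*w*k*(a-a0)).as_matrix(); T=bar(a)+Q@off
    print(a,np.r_[Ro.from_matrix(R0.T@Q@R0).as_rotvec().round(3),(R0.T@(T-p0)).round(1)].tolist())
E
python3 arc.py 0 0.6 .1 .2 .3 .4 .5 .6 .7 .8
```

```text
state [546.6  19.3 105.6] [-1.2  0.2  4.1] 10.4 offset from bar [  1.6  -0.  -12.4]
0.1 [-0.0, -0.06, -0.0, 10.4, 0.0, -14.5]
0.2 [-0.0, -0.12, -0.0, 22.2, 0.0, -27.8]
0.3 [-0.0, -0.18, -0.0, 35.2, 0.0, -39.9]
0.4 [-0.0, -0.24, -0.0, 49.4, 0.0, -50.5]
0.5 [-0.0, -0.3, -0.0, 64.6, 0.0, -59.7]
0.6 [-0.0, -0.36, -0.0, 80.6, 0.0, -67.3]
0.7 [-0.0, -0.42, -0.0, 97.2, 0.0, -73.2]
0.8 [-0.0, -0.48, -0.0, 114.4, 0.0, -77.4]
```

Request:
servo_tool:
  plan:
    - [0,-0.03,0,5,0,-7.4,1]
    - [0,-0.06,0,10.4,0,-14.5,1]
    - [0,-0.09,0,16.2,0,-21.3,1]
    - [0,-0.12,0,22.2,0,-27.8,1]
    - [0,-0.15,0,28.6,0,-34,1]
    - [0,-0.18,0,35.2,0,-39.9,1]
    - [0,-0.18,0,35.2,0,-39.9,1]

```text
time: 3.57
ee_pos: [547.6, 54.5, 145.9]
ee_rot: [[0.027, 1.0, -0.005], [0.983, -0.028, -0.183], [-0.183, 0.0, -0.983]]
contact_force: [-0.9, -4.7, 2.4]
grip_width: 10.6
```

```bash
python3 arc.py .3 0.6 .4 .5 .6 .7 .8 .9 1.0 1.1; python3 -c "
from h import *
print(sensors.state()['q'])"
```

```text
state [547.6  54.5 145.9] [-0.9 -4.7  2.4] 10.6 offset from bar [  1.5  -2.3 -11.7]
0.4 [0.0, -0.06, -0.0, 12.0, 0.0, -13.1]
0.5 [0.0, -0.12, -0.0, 25.3, 0.1, -24.9]
0.6 [0.0, -0.18, -0.0, 39.6, 0.1, -35.3]
0.7 [0.0, -0.24, -0.0, 54.9, 0.1, -44.2]
0.8 [0.001, -0.3, -0.0, 71.1, 0.2, -51.4]
0.9 [0.001, -0.36, -0.0, 87.8, 0.2, -57.0]
1.0 [0.001, -0.42, -0.0, 105.0, 0.2, -60.9]
1.1 [0.001, -0.48, -0.0, 122.6, 0.3, -63.0]
[ 0.20308895  0.38103768 -0.20530475  1.02686293 -0.17921225  0.23470184]
```

Request:
servo_tool:
  plan:
    - [0,-0.06,0,12,0,-13.1,1]
    - [0,-0.09,0,18.5,0,-19.2,1]
    - [0,-0.12,0,25.3,0,-24.9,1]
    - [0,-0.18,0,39.6,0,-35.3,1]
    - [0,-0.24,0,54.9,0,-44.2,1]
    - [0,-0.3,0,71.1,0,-51.4,1]
    - [0,-0.36,0,87.8,0,-57,1]
    - [0,-0.36,0,87.8,0,-57,1]

```text
time: 4.23
ee_pos: [550.9, 153.7, 186.3]
ee_rot: [[0.021, 1.0, -0.013], [0.855, -0.025, -0.517], [-0.518, -0.0, -0.856]]
contact_force: [-2.6, -1.3, 10.9]
grip_width: 10.7
```

```bash
python3 arc.py .9 0.6 1.0 1.1 1.2 1.3 1.4 1.5 1.6 1.68; python3 - <<'E'
from h import *
print(sensors.state()['q'])
c=cam("side"); cv2.imwrite("pics/s2.png",cv2.resize(c["frame"][80:230,190:390],(800,600)))
E
```

```text
state [550.9 153.7 186.3] [-2.6 -1.3 10.9] 10.7 offset from bar [ 1.8 -3.8 -9.9]
1.0 [0.0, -0.06, -0.0, 14.8, 0.1, -9.6]
1.1 [0.001, -0.12, -0.0, 30.6, 0.2, -17.6]
1.2 [0.001, -0.18, -0.0, 47.0, 0.3, -24.0]
1.3 [0.001, -0.24, -0.001, 64.0, 0.4, -28.6]
1.4 [0.001, -0.3, -0.001, 81.4, 0.4, -31.6]
1.5 [0.002, -0.36, -0.001, 99.0, 0.5, -32.7]
1.6 [0.002, -0.42, -0.001, 116.6, 0.6, -32.1]
1.68 [0.002, -0.468, -0.001, 130.6, 0.6, -30.3]
[ 0.52227078  0.56809683  0.0985043   1.4061265  -0.45777114  0.61844329]
```

View pics/s2.png

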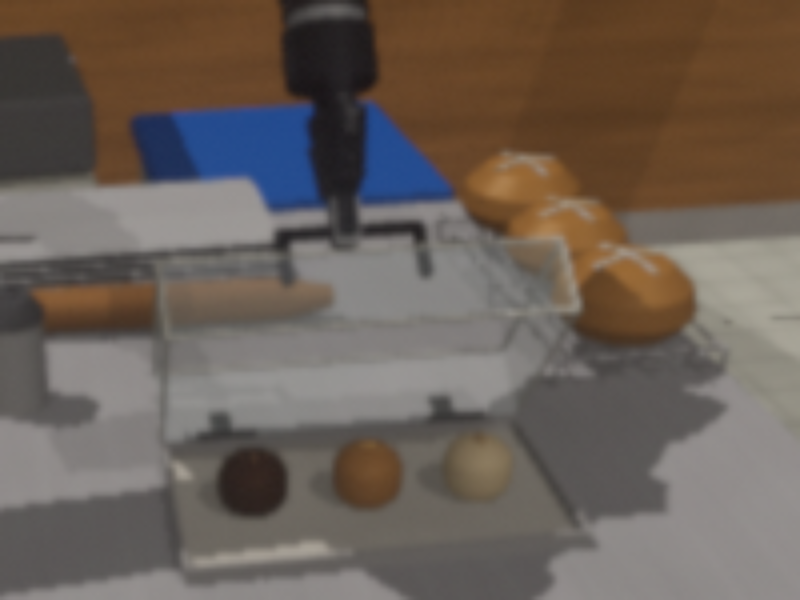

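Request:
servo_tool:
  plan:
    - [0,-0.06,0,14.8,0,-9.6,1]
    - [0,-0.12,0,30.6,0,-17.6,1]
    - [0,-0.18,0,47,0,-24,1]
    - [0,-0.24,0,64,0,-28.6,1]
    - [0,-0.3,0,81.4,0,-31.6,1]
    - [0,-0.36,0,99,0,-32.7,1]
    - [0,-0.42,0,116.6,0,-32.1,1]
    - [0,-0.42,0,116.6,0,-32.1,1]

```text
time: 4.95
ee_pos: [553.4, 271.9, 147.2]
ee_rot: [[0.011, 1.0, -0.021], [0.569, -0.024, -0.822], [-0.822, -0.003, -0.569]]
contact_force: [1.0, 3.7, 1.4]
grip_width: 10.4
```

```bash
python3 arc.py 1.6 0.6 1.64 1.68 1.7; python3 - <<'E'
from h import *
print(sensors.state()['q'])
E
```

```text
state [553.4 271.9 147.2] [1.  3.7 1.4] 10.4 offset from bar [  0.7  -5.6 -13.7]
1.64 [0.0, -0.024, -0.0, 6.7, 0.0, -2.0]
1.68 [0.0, -0.048, -0.0, 13.4, 0.1, -3.8]
1.7 [0.0, -0.06, -0.0, 16.8, 0.1, -4.6]
[ 0.76262197  1.02148384  0.60621481  1.95277232 -0.61805492  1.05181292]
```

Request:
servo_tool:
  plan:
    - [0,0,0,5,0,-1.3,1]
    - [0,0,0,10,0,-2.6,1]
    - [0,0,0,14,0,-3.7,1]
    - [0,0,0,14,0,-3.7,1]

```text
time: 5.28
ee_pos: [553.4, 276.7, 143.4]
ee_rot: [[0.015, 0.999, -0.029], [0.571, -0.032, -0.82], [-0.821, -0.004, -0.571]]
contact_force: [-3.0, -5.0, -4.1]
grip_width: 10.5
```

Request:
servo_tool:
  plan:
    - [0,0,0,0,0,0,0.6]
    - [0,0,0,0,0,0,0.5]
    - [0,0,0,0,0,0,0.5]
    - [0,0,0,0,0,0,0.5]
    - [0,0,0,0,0,-15,0.5]
    - [0,0,0,0,0,-35,0.5]
    - [0,0,0,0,0,-55,0.5]
    - [0,0,0,0,0,-55,0.5]

```text
time: 5.95
ee_pos: [552.1, 320.7, 172.7]
ee_rot: [[0.019, 1.0, -0.014], [0.582, -0.023, -0.813], [-0.813, 0.007, -0.582]]
contact_force: [-0.7, 0.6, 0.6]
grip_width: 21.8
```

```bash
python3 - <<'E'
from h import *
s=sensors.state();print(s['q'],s['ee_pos'],s['contact_force'],s['grip_width'])
c=cam("side"); cv2.imwrite("pics/s3.png",cv2.resize(c["frame"][80:230,190:390],(800,600)))
dk=c["frame"].max(2)<60; 
np.savez("side3.npz",**c); c=cam("top"); np.savez("top3.npz",**c)
E
```

```text
[ 0.8068991   1.08824916  0.83576346  2.11600712 -0.58482559  1.0859143 ] [552.09071461 320.65727477 172.68220858] [-0.69316581  0.62186179  0.60296455] 21.791199396450413
```

View pics/s3.png

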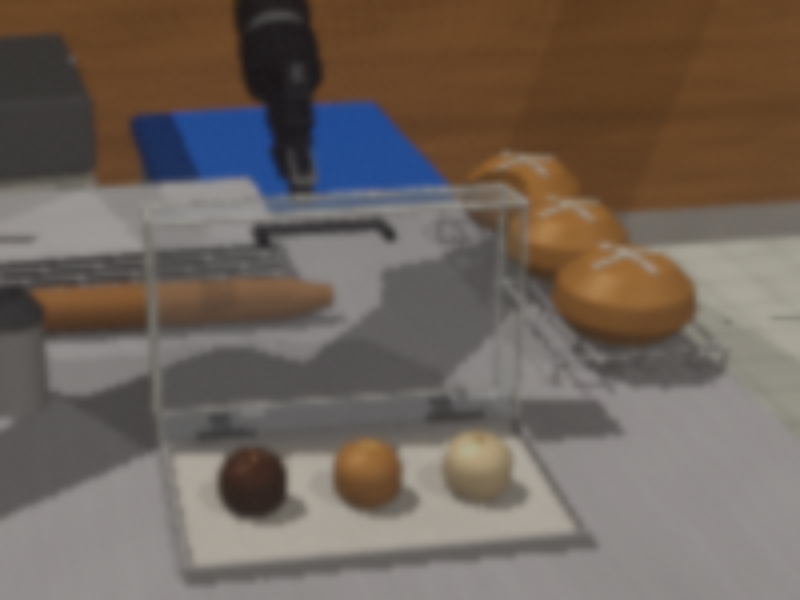

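The cover stands upright on its stop, with the handle at about (325,228) in the crop, and the rolls are uncovered. Next I check the open angle numerically, measure the rye roll and plan the retreat.

```bash
python3 - <<'E'
from h import *
s=dict(np.load("side3.npz")); t=dict(np.load("top3.npz"))
tx=np.array([.03,1,0]); hg=np.array([545,19.3,118])+150*tx-[0,0,104]
for a in(1.5,1.6,1.68):
    e=np.arctan2(104,150)+a; b=hg+182.5*(-np.cos(e)*tx+[0,0,np.sin(e)]); print(a,b.round(1),proj(s,b).round(1),proj(t,b).round(1))
dk=s["frame"].max(2)<65; ys,xs=np.where(dk[128:145,250:292]); print("bar px",xs.mean()+250,ys.mean()+128, ys.min()+128)
for n,c in(("top",t),("side",s)):
    g=c["frame"].max(2)<75; px=proj(c,[457,73,30])[0].astype(int); y0,x0=px[1]-16,px[0]-16
    nn,l,st,ce=cv2.connectedComponentsWithStats(g[y0:y0+32,x0:x0+32].astype(np.uint8)); i=1+np.argmax(st[1:,4]); 
    x,y,w,h,_=st[i]; print(n,st[i],on_plane(c,ce[i]+[x0,y0],30), on_plane(c,[[x0+x,y0+y+h/2],[x0+x+w,y0+y+h/2]],27).round(1).tolist())
print(delta([552,325,320],down(90))); 
print(delta([512,-293.5,200],down(20.8)))
E
```

```text
1.5 [552.3 262.4 171. ] [[269.2 133.8]] [[154.3 148.9]]
1.6 [552.7 277.6 160.9] [[268.4 135.1]] [[149.5 149.5]]
1.68 [553.1 289.  151.8] [[267.8 136.4]] [[146.2 150.2]]
bar px 268.56363636363636 137.14545454545456 135
top [  7   7  18  18 248] [[461.00826956  75.11029607  30.        ]] [[459.4, 101.2, 27.0], [461.0, 46.9, 27.0]]
side [ 10   9  16  17 201] [[458.74778934  63.04810609  30.        ]] [[435.7, 75.3, 27.0], [484.7, 65.7, 27.0]]
[-7.900e-03  9.537e-01 -2.420e-02 -1.166e+02  6.000e-01 -9.110e+01]
[   0.5653    0.8341    1.0865 -377.2     -24.9     483.4   ]
```

Request:
servo_tool:
  plan:
    - [0,0.1,0,-29,0,-23,-0.5]
    - [0,0.22,0,-58,0,-46,-1]
    - [0,0.34,0,-87,0,-69,-1]
    - [0,0.46,0,-116,0,-91,-1]
    - [0,0.58,0,-116,0,-91,-1]
    - [0,0.7,0,-116,0,-91,-1]
    - [0,0.83,0,-116,0,-91,-1]
    - [0,0.95,0,-116,0,-91,-1]

```text
time: 6.72
ee_pos: [551.2, 324.1, 320.6]
ee_rot: [[0.025, 1.0, 0.006], [1.0, -0.025, 0.002], [0.002, 0.006, -1.0]]
contact_force: [0.6, 0.1, -0.4]
grip_width: 85.6
```

```bash
python3 - <<'E'
from h import *
s=sensors.state();print(s['q'],s['ee_pos'],s['grip_width'])
print(delta([512,-293.5,320],down(20.8)))
E
```

```text
[ 5.32179749e-01  4.51470348e-01  3.80989200e-01  1.49405766e+00
 -1.23607749e-03  5.57258590e-01] [551.19721335 324.11222605 320.55280661] 85.55935168787376
[ 3.9000e-03 -5.5000e-03  1.1827e+00 -6.1840e+02 -2.3700e+01 -1.0000e+00]
```

Request:
servo_tool:
  plan:
    - [0,0,0.12,-41,-2,0,-1]
    - [0,0,0.24,-82,-3,0,-1]
    - [0,0,0.36,-123,-5,0,-1]
    - [0,0,0.48,-164,-6,0,-1]
    - [0,0,0.6,-205,-8,0,-1]
    - [0,0,0.72,-246,-9,0,-1]
    - [0,0,0.84,-287,-11,0,-1]
    - [0,0,0.96,-328,-12,0,-1]

```text
time: 7.38
ee_pos: [528.9, -5.2, 319.8]
ee_rot: [[0.837, 0.547, 0.001], [0.547, -0.837, -0.005], [-0.002, 0.005, -1.0]]
contact_force: [1.0, -1.3, -0.1]
grip_width: 85.4
```

```bash
python3 - <<'E'
from h import *
s=sensors.state();print(s['q'],s['ee_pos'],s['ee_rot'].round(3).tolist())
print(delta([512,-293.5,200],down(20.8)))
E
```

```text
[-0.00690656  0.2455976   0.07117455  1.39525395 -0.00477752  0.98480647] [528.92136589  -5.18383246 319.79645303] [[0.837, 0.547, 0.001], [0.547, -0.837, -0.005], [-0.002, 0.005, -1.0]]
[ 4.800e-03  1.200e-03  2.161e-01 -1.717e+02  2.315e+02  1.212e+02]
```

Request:
servo_tool:
  plan:
    - [0,0,0.216,-172,231,100,-1]
    - [0,0,0.216,-172,231,100,-1]
    - [0,0,0.216,-172,231,100,-1]
    - [0,0,0.216,-172,231,100,-1]
    - [0,0,0.216,-172,231,100,-1]
    - [0,0,0.216,-172,231,100,-1]
    - [0,0,0.216,-172,231,100,-1]
    - [0,0,0.216,-172,231,100,-1]

```text
time: 8.05
ee_pos: [512.5, -295.0, 218.4]
ee_rot: [[0.934, 0.356, -0.002], [0.356, -0.934, -0.004], [-0.003, 0.004, -1.0]]
contact_force: [0.3, 0.2, -0.7]
grip_width: 85.2
```

```bash
python3 - <<'E'
from h import *
s=sensors.state();print(s['q'],s['ee_pos'],s['ee_rot'].round(3).tolist())
print(delta([512,-293.5,100],down(20.8)))
E
```

```text
[-0.51976727  0.37910826  0.00277722  1.19378896 -0.00469867  0.68694789] [ 512.49995414 -295.01407623  218.37338727] [[0.934, 0.356, -0.002], [0.356, -0.934, -0.004], [-0.003, 0.004, -1.0]]
[ 3.500e-03  3.200e-03  1.100e-03  5.000e-01 -2.000e+00  1.184e+02]
```

Request:
servo_tool:
  plan:
    - [0,0,0,0,-2,40,-1]
    - [0,0,0,0,-2,80,-1]
    - [0,0,0,0,-2,120,-1]
    - [0,0,0,0,-2,155,-1]
    - [0,0,0,0,-2,155,-1]
    - [0,0,0,0,-2,155,-1]

```text
time: 8.55
ee_pos: [512.8, -287.9, 64.8]
ee_rot: [[0.933, 0.361, -0.003], [0.361, -0.933, -0.001], [-0.003, 0.0, -1.0]]
contact_force: [-0.3, -0.5, 0.5]
grip_width: 85.4
```

```bash
python3 - <<'E'
from h import *
s=sensors.state();print(s['ee_pos'],s['ee_rot'].round(3).tolist())
print(delta([512,-293.5,12],down(20.8)))
c=cam("side"); a=cv2.resize(c["frame"][190:340,230:380],(600,600)); cv2.imwrite("pics/s4.png",a); np.savez("side4.npz",**c)
print(proj(c,[[512,-293.5,29],[512+.936*29,-293.5+.352*29,29],[512-.936*29,-293.5-.352*29,29]]))
E
```

```text
[ 512.78633869 -287.87158527   64.83948503] [[0.933, 0.361, -0.003], [0.361, -0.933, -0.001], [-0.003, 0.0, -1.0]]
[ 1.00e-04  2.80e-03  6.40e-03 -2.60e+00  5.00e+00  5.28e+01]
[[303.51304224 278.19922847]
 [313.51975291 273.53808656]
 [293.16047697 283.00112659]]
```

View pics/s4.png

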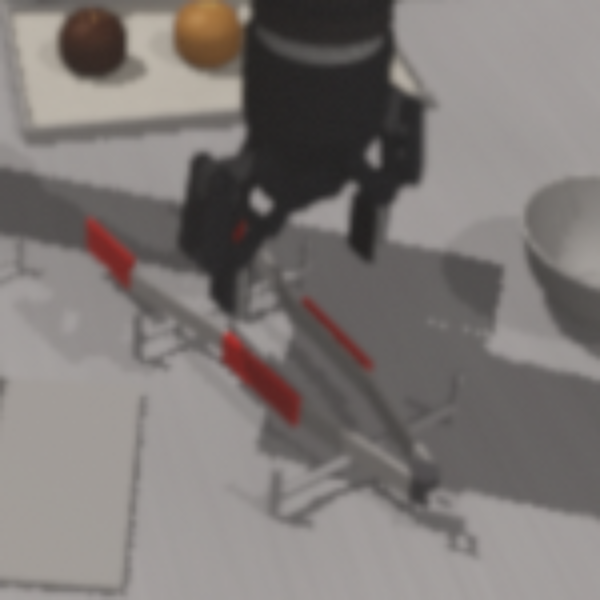

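The fingers straddle the grips: finger ends at (232,300) and (370,250), grips at (262,378) and (340,335). Descending.

Request:
servo_tool:
  plan:
    - [0,0,0.006,-2.6,5,15,-1]
    - [0,0,0.006,-2.6,5,35,-1]
    - [0,0,0.006,-2.6,5,50,-1]
    - [0,0,0.006,-2.6,5,56,-1]
    - [0,0,0.006,-2.6,5,56,-1]
    - [0,0,0.006,-2.6,5,56,-1]

```text
time: 9.1
ee_pos: [516.8, -295.7, 12.6]
ee_rot: [[0.934, 0.356, 0.006], [0.356, -0.934, -0.006], [0.004, 0.007, -1.0]]
contact_force: [0.4, 0.3, -0.1]
grip_width: 85.4
```

```bash
python3 - <<'E'
from h import *
s=sensors.state();print(s['ee_pos'],s['ee_rot'].round(3).tolist(),s["contact_force"])
print(delta([512,-293.5,8],down(20.8)))
E
```

```text
[ 516.81478042 -295.74713259   12.57401298] [[0.934, 0.356, 0.006], [0.356, -0.934, -0.006], [0.004, 0.007, -1.0]] [ 0.40537912  0.31457002 -0.05788098]
[ 7.5e-03 -3.6e-03  1.0e-03 -3.7e+00 -3.8e+00  4.5e+00]
```

Request:
servo_tool:
  plan:
    - [0,0,0,-3.7,-3.8,4,-1]
    - [0,0,0,-3.7,-3.8,4,-1]
    - [0,0,0,-3.7,-3.8,4,-1]
    - [0,0,0,-3.7,-3.8,4,-0.5]
    - [0,0,0,-3.7,-3.8,4,-0.4]
    - [0,0,0,-3.7,-3.8,4,-0.33]
    - [0,0,0,-3.7,-3.8,4,-0.3]
    - [0,0,0,-3.7,-3.8,4,-0.3]
  squeeze: 20

```text
time: 9.77
ee_pos: [511.3, -293.0, 7.2]
ee_rot: [[0.934, 0.356, 0.005], [0.356, -0.934, -0.004], [0.003, 0.006, -1.0]]
contact_force: [-0.9, -0.2, 3.7]
grip_width: 55.4
```

```bash
python3 - <<'E'
from h import *
s=sensors.state();print(s['ee_pos'],s['ee_rot'].round(3).tolist(),s["contact_force"],s["grip_width"])
print(delta([512,-293.5,8],down(20.8)))
E
```

```text
[ 511.25911295 -292.95091079    7.19657751] [[0.934, 0.356, 0.005], [0.356, -0.934, -0.004], [0.003, 0.006, -1.0]] [-0.85610244 -0.22270808  3.72391669] 55.42172334402776
[ 0.0058 -0.0026  0.001   0.5     0.8    -0.8   ]
```

Request:
servo_tool:
  plan:
    - [0,0,0,0,0,0,-0.27]
    - [0,0,0,0,0,0,-0.24]
    - [0,0,0,0,0,0,-0.24]
    - [0,0,0,0,0,0,-0.24]

```text
time: 10.1
ee_pos: [511.3, -293.1, 6.9]
ee_rot: [[0.934, 0.356, 0.005], [0.356, -0.934, -0.005], [0.003, 0.006, -1.0]]
contact_force: [0.2, -0.7, 4.3]
grip_width: 52.6
```

Request:
servo_tool:
  plan:
    - [0,0,0,0,0,-10,-0.24]
    - [0,0,0,0,0,-25,-0.24]
    - [0,0,0,0,0,-45,-0.24]
    - [0,0,0,0,0,-70,-0.24]
    - [0,0,0,0,0,-90,-0.24]
    - [0,0,0,0,0,-90,-0.24]

```text
time: 10.6
ee_pos: [512.5, -293.8, 100.6]
ee_rot: [[0.935, 0.356, 0.009], [0.356, -0.934, -0.008], [0.006, 0.01, -1.0]]
contact_force: [1.6, -0.4, -0.6]
grip_width: 52.6
```

```bash
python3 - <<'E'
from h import *
s=sensors.state();print(s['ee_pos'],s['ee_rot'].round(3).tolist(),s["contact_force"],s["moment"],s["grip_width"])
c=cam("side"); a=cv2.resize(c["frame"][170:320,210:360],(600,600)); cv2.imwrite("pics/s5.png",a); np.savez("side5.npz",**c)
np.savez("top5.npz",**cam("top"))
E
```

```text
[ 512.53445454 -293.81228612  100.60087534] [[0.935, 0.356, 0.009], [0.356, -0.934, -0.008], [0.006, 0.01, -1.0]] [ 1.5677603  -0.42146326 -0.55917822] [-0.02949943 -0.08382047  0.00169478] 52.57787493008834
```

View pics/s5.png

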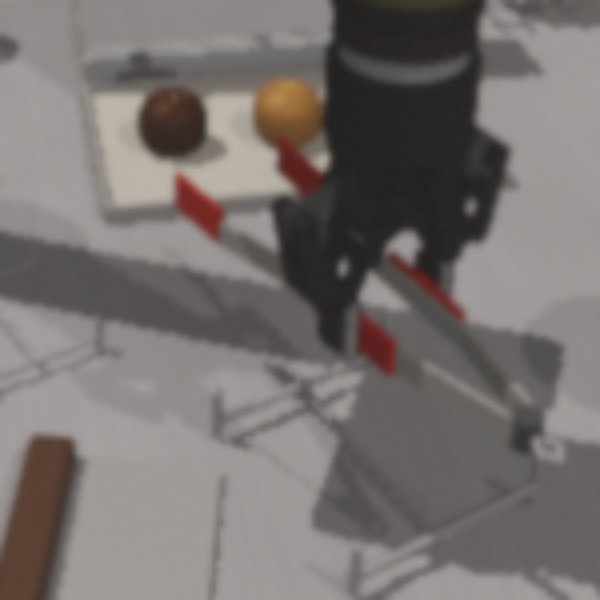

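The tongs are lifted clear of the rest, with their red tips at (200,208) and (298,167) in the crop. I triangulate the tips to check that the tongs are level.

```bash
cat > tips.py <<'E'
from h import *
def blobs(c,guess,rad=30):
    f=cv2.GaussianBlur(c["frame"],(3,3),0).astype(int); m=((f[...,2]-np.maximum(f[...,0],f[...,1]))>30).astype(np.uint8)
    n,l,st,ce=cv2.connectedComponentsWithStats(m); return [(ce[i].round(1).tolist(),int(st[i,4])) for i in range(1,n) if st[i,4]>8 and np.linalg.norm(ce[i]-guess)<rad*2]
def tri(cs,uvs):
    A=[];b=[]
    for c,uv in zip(cs,uvs):
        p=rays(c,uv)[0]; R=np.array(c["R"]);t=np.array(c["t"])
        for k in(0,1): A.append(R[k]-p[k]*R[2]); b.append(p[k]*t[2]-t[k])
    x,res,_,_=np.linalg.lstsq(np.array(A),np.array(b),rcond=None); return x.round(1),res.round(3)
E
python3 - <<'E'
from tips import *
s=dict(np.load("side5.npz"));t=dict(np.load("top5.npz"))
g=[465,-169,124]
for c in(s,t): print(proj(c,g),blobs(c,proj(c,g)[0]))
E
```

```text
[[271.90987935 215.70607897]] [([282.3, 201.6], 278), ([259.3, 221.1], 120), ([317.1, 241.3], 65), ([304.0, 256.0], 92)]
[[312.95738797 188.9069135 ]] [([318.3, 201.5], 17)]
```

```bash
sed -i 's/>30).astype/>th)\&(f[...,1]<0.5*f[...,2])).astype/; s/m=((f/m=(((f/; s/rad=30/rad=30,th=20/' tips.py
python3 - <<'E'
from tips import *
s=dict(np.load("side5.npz"));t=dict(np.load("top5.npz"))
g=[465,-169,124]
for c in(s,t): print(blobs(c,proj(c,g)[0],th=12))
L=tri((s,t),[(259.3,221.1),(318.3,201.5)]); print(L)
E
```

```text
[([284.1, 211.5], 58), ([259.3, 221.3], 67), ([316.4, 240.4], 17), ([303.7, 255.7], 63)]
[]
(array([ 430.9, -184. ,  122.7]), array([0.231]))
```

```bash
python3 - <<'E'
from tips import *
s=dict(np.load("side5.npz"));t=dict(np.load("top5.npz"))
A=on_plane(s,(284.1,211.5),124.5)[0];B=on_plane(s,(259.3,221.3),124.5)[0]; M=(A+B)/2
print(A,B,M)
st=sensors.state(); print((st["ee_rot"].T@(M-st["ee_pos"])).round(1))
# top view: bright-vs-table? print red-ish max near projections
for P in(A,B):
    u,v=proj(t,P)[0].astype(int); f=t["frame"].astype(int)[v-8:v+9,u-12:u+13]; d=f[...,2]-f[...,1]; ys,xs=np.where(d>15); print(u,v,len(xs),(xs.mean()+u-12,ys.mean()+v-8) if len(xs) else None,d.max())
# roll triangulation
s3=dict(np.load("side3.npz"));t3=dict(np.load("top3.npz"))
E
```

```text
[ 498.23160016 -157.19070642  124.5       ] [ 430.5785743  -187.37603812  124.5       ] [ 464.40508723 -172.28337227  124.5       ]
[  -0.2 -128.7  -28.4]
308 176 45 (np.float64(309.5777777777778), np.float64(176.6888888888889)) 37
319 201 53 (np.float64(318.39622641509436), np.float64(201.39622641509433)) 42
```

```bash
python3 -c "
from h import *
print(delta([456,-58,130],down(-1.7)))"
```

```text
[ 5.500e-03 -3.300e-03  3.935e-01  3.260e+01 -2.385e+02 -3.450e+01]
```

Request:
servo_tool:
  plan:
    - [0,0,0,0,-5,-20,-0.24]
    - [0,0,0.05,3,-25,-32,-0.24]
    - [0,0,0.11,8,-60,-34,-0.24]
    - [0,0,0.18,15,-95,-34,-0.24]
    - [0,0,0.25,21,-130,-34,-0.24]
    - [0,0,0.31,26,-165,-34,-0.24]
    - [0,0,0.36,30,-200,-34,-0.24]
    - [0,0,0.39,32,-225,-34,-0.24]

```text
time: 11.37
ee_pos: [457.0, -68.0, 127.4]
ee_rot: [[1.0, -0.027, -0.002], [-0.027, -1.0, -0.003], [-0.002, 0.003, -1.0]]
contact_force: [0.6, 0.5, -0.7]
grip_width: 52.9
```

Request:
servo_tool:
  plan:
    - [0,0,0,0,-5,0,-0.24]
    - [0,0,0,0,-10,0,-0.24]
    - [0,0,0,0,-10,0,-0.24]
    - [0,0,0,0,-10,0,-0.24]

```text
time: 11.7
ee_pos: [460.5, -61.2, 128.8]
ee_rot: [[1.0, -0.026, 0.003], [-0.026, -1.0, -0.005], [0.003, 0.005, -1.0]]
contact_force: [0.3, 0.5, -2.4]
grip_width: 53.1
```

```bash
python3 - <<'E'
from tips import *
st=sensors.state(); print(st["ee_pos"],st["grip_width"],st["contact_force"]); print(delta([456,-58,130],down(-1.7)))
s=cam("side");t=cam("top"); np.savez("side6.npz",**s);np.savez("top6.npz",**t)
cv2.imwrite("pics/t6.png",np.hstack([cv2.resize(t["frame"][130:230,190:290],(400,400)),cv2.resize(s["frame"][120:260,190:330],(400,400))]))
E
```

```text
[460.4863291  -61.19688915 128.76857204] 53.09727478229996 [ 0.33870153  0.49709602 -2.37354724]
[ 4.6e-03 -2.8e-03  3.5e-03 -4.6e+00 -3.1e+00 -1.3e+00]
```

View pics/t6.png

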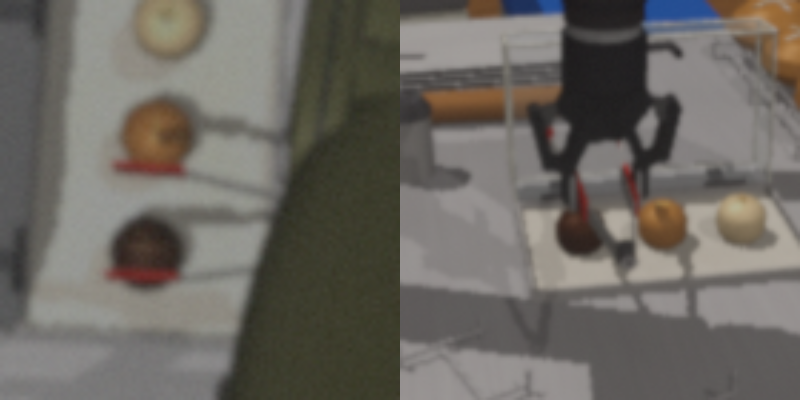

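The top crop shows the red tips at (148,167) and (143,273) and the rye roll at (147,250). The tips are high, so there is parallax. Computing the offset.

```bash
python3 - <<'E'
from tips import *
t=dict(np.load("top6.npz")); f=t["frame"].astype(int); m=((f[...,2]-f[...,1])>45)&(f[...,1]<.5*f[...,2])
m[:165]=0; m[205:]=0; m[:,:210]=0; m[:,245:]=0
n,l,st,ce=cv2.connectedComponentsWithStats(m.astype(np.uint8)); k=[i for i in range(1,n) if st[i,4]>8]
P=[]
for i in k:
    p=on_plane(t,ce[i],163)[0]; P.append(p); x,y,w,h,_=st[i]; print(ce[i],st[i],p, on_plane(t,[[x-.5,ce[i][1]],[x+w-.5,ce[i][1]]],163).round(1).tolist())
M=np.mean(P,0); s=sensors.state(); print(M,"rel TCP",(s["ee_rot"].T@(M-s["ee_pos"])).round(1))
r=((f.max(2)<95)&(f[...,2]>f[...,0]+8))[180:212,212:240]; n,l,st,ce=cv2.connectedComponentsWithStats(r.astype(np.uint8)); i=1+np.argmax(st[1:,4]); print("rye",st[i],on_plane(t,ce[i]+[212,180],30))
t=dict(np.load("top3.npz")); f=t["frame"].astype(int)
for z,g in((28,[460,74]),(28,[549,71]),(28,[638,65])):
    px=proj(t,[g[0],g[1],z])[0]; x0,y0=(px-14).astype(int); p=t["frame"][y0:y0+28,x0:x0+28]
    hsv=cv2.cvtColor(p,cv2.COLOR_BGR2HSV); mm=(hsv[...,1]>70).astype(np.uint8); n,l,st,ce=cv2.connectedComponentsWithStats(mm); i=1+np.argmax(st[1:,4]); print(st[i],on_plane(t,ce[i]+[x0,y0],z).round(1))
E
```

```text
[225.51851852 198.25925926] [219 197  14   3  27] [426.80790105  68.83283127 163.        ] [[426.3, 87.3, 163.0], [427.4, 50.5, 163.0]]
[426.80790105  68.83283127 163.        ] rel TCP [ -37.3 -129.3  -34.7]
rye [  6   4  19  14 191] [[463.66885349  75.37708095  30.        ]]
[  8   7  14  15 124] [[460.2  77.6  28. ]]
[  6   5  17  18 231] [[551.7  71.7  28. ]]
[ 7  6 15 16 86] [[642.6  65.5  28. ]]
```

Request:
servo_tool:
  plan:
    - [0,0,0.003,-4.5,-5,20,-0.24]
    - [0,0,0.003,-4.5,-5,45,-0.24]
    - [0,0,0.003,-4.5,-5,65,-0.24]
    - [0,0,0.003,-4.5,-5,70,-0.24]
    - [0,0,0.003,-4.5,-5,70,-0.24]
    - [0,0,0.003,-4.5,-5,70,-0.24]

```text
time: 12.3
ee_pos: [456.6, -56.4, 59.6]
ee_rot: [[1.0, -0.03, 0.003], [-0.03, -1.0, -0.004], [0.003, 0.004, -1.0]]
contact_force: [0.1, 0.1, -2.1]
grip_width: 53.2
```

```bash
python3 - <<'E'
from tips import *
s=sensors.state(); print(s["ee_pos"],s["grip_width"],s["contact_force"]); print(delta([456,-56,8.5],down(-1.7)))
t=cam("top"); f=t["frame"].astype(int); m=((f[...,2]-f[...,1])>30)&(f[...,1]<.5*f[...,2]); m[:165]=0; m[215:]=0; m[:,:205]=0; m[:,245:]=0
z=s["ee_pos"][2]+35
n,l,st,ce=cv2.connectedComponentsWithStats(m.astype(np.uint8))
for i in range(1,n):
    if st[i,4]>6: p=on_plane(t,ce[i],z)[0]; print(st[i],p.round(1),(s["ee_rot"].T@(p-s["ee_pos"])).round(1))
cv2.imwrite("pics/t7.png",cv2.resize(t["frame"][150:220,200:270],(560,560)))
E
```

```text
[456.61238057 -56.4334305   59.62913855] 53.16325935758305 [ 0.07365069  0.14127254 -2.05897871]
[ 4.20e-03 -3.50e-03 -3.00e-04 -8.00e-01 -6.00e-01  5.11e+01]
[224 201   6   2   7] [425.3  71.2  94.6] [ -35.  -126.5  -35.7]
```

View pics/t7.png

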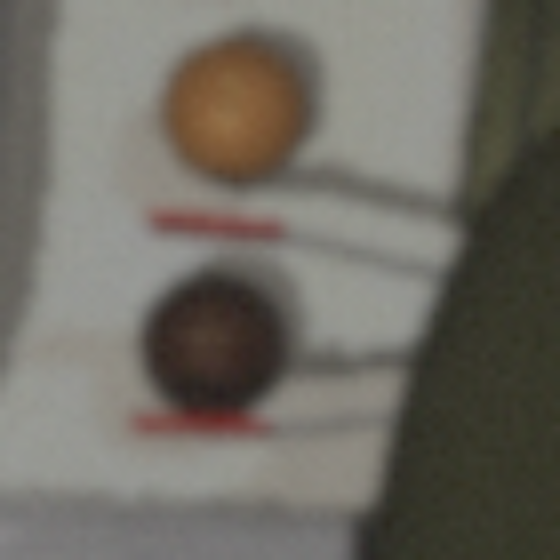

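The red tips are at (203,424) and (218,223) in the crop, straddling the rye roll at (218,342).

```bash
python3 - <<'E'
from h import *
t=dict(np.load("top6.npz"))
q=lambda u,v:((u+.5)/8-.5+200,(v+.5)/8-.5+150)
A=on_plane(t,q(203,424),93)[0];B=on_plane(t,q(218,223),93)[0];print(A,B,(A+B)/2); print("rye",on_plane(t,q(217,342),28),"plain",on_plane(t,q(237,110),28))
E
```

```text
[423.41473697  74.61859548  93.        ] [495.72565439  72.18803777  93.        ] [459.57019568  73.40331662  93.        ]
rye [[462.15773442  74.98643925  28.        ]] plain [[551.9961866   70.89047271  28.        ]]
```

Request:
servo_tool:
  plan:
    - [0,0,0,2,-2,8,-0.24]
    - [0,0,0,2,-2,20,-0.24]
    - [0,0,0,2,-2,32,-0.24]
    - [0,0,0,2,-2,42,-0.24]
    - [0,0,0,2,-2,50,-0.24]
    - [0,0,0,2,-2,50,-0.24]
    - [0,0,0,2,-2,50,-0.24]

```text
time: 12.93
ee_pos: [458.6, -54.1, 9.3]
ee_rot: [[1.0, -0.029, 0.003], [-0.029, -1.0, -0.004], [0.003, 0.004, -1.0]]
contact_force: [0.5, 0.6, -1.4]
grip_width: 53.0
```

```bash
python3 - <<'E'
from h import *
s=sensors.state(); print(s["ee_pos"],s["grip_width"],s["contact_force"]); print(delta([458.5,-54.5,9],down(-1.7)))
E
```

```text
[458.58687704 -54.0501889    9.34555828] 52.984585946150084 [ 0.54867769  0.6104138  -1.35973004]
[ 0.0041 -0.0034  0.0007 -0.1     0.5     0.3   ]
```

Request:
servo_tool:
  plan:
    - [0,0,0,0,0,0,-0.2]
    - [0,0,0,0,0,0,-0.15]
    - [0,0,0,0,0,0,-0.1]
    - [0,0,0,0,0,0,-0.05]
    - [0,0,0,0,0,0,0]
    - [0,0,0,0,0,0,0.1]
    - [0,0,0,0,0,0,0.1]
    - [0,0,0,0,0,0,0.1]
  squeeze: 25

```text
time: 13.6
ee_pos: [458.9, -54.2, 9.5]
ee_rot: [[1.0, -0.029, 0.004], [-0.029, -1.0, -0.004], [0.004, 0.004, -1.0]]
contact_force: [1.1, 0.9, 0.0]
grip_width: 46.2
```

```bash
python3 - <<'E'
from h import *
s=sensors.state(); print(s["ee_pos"],s["grip_width"],s["contact_force"])
t=cam("top");c=cam("side")
cv2.imwrite("pics/t8.png",np.hstack([cv2.resize(t["frame"][150:220,200:270],(400,400)),cv2.resize(c["frame"][150:250,200:300],(400,400))]))
E
```

```text
[458.899581   -54.18705739   9.54528294] 46.24724779860866 [1.14581751 0.88016303 0.03969615]
```

View pics/t8.png

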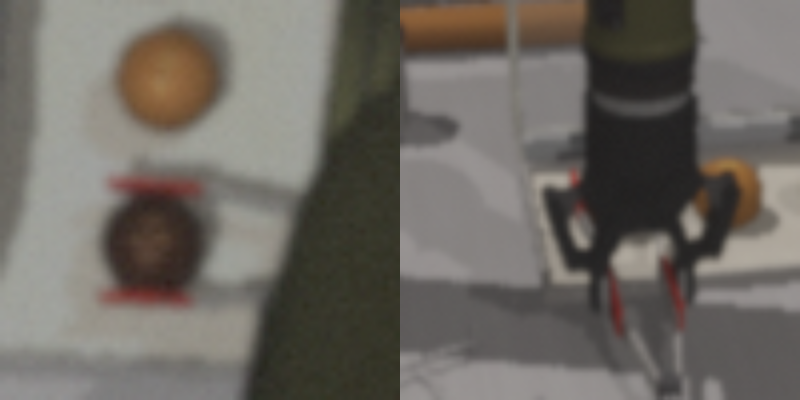

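The blades close on the rye roll evenly (tips at (155,187) and (145,297) in the crop), with the fingers stopped at 46 mm. Lifting gently.

Request:
servo_tool:
  plan:
    - [0,0,0,0,0,-3,0.2]
    - [0,0,0,0,0,-10,0.2]
    - [0,0,0,0,0,-22,0.2]
    - [0,0,0,0,0,-38,0.2]
    - [0,0,0,0,0,-58,0.2]
    - [0,0,0,0,0,-80,0.2]
    - [0,0,0,0,0,-100,0.2]
    - [0,0,0,0,0,-115,0.2]
  squeeze: 28

```text
time: 14.37
ee_pos: [458.1, -53.6, 126.3]
ee_rot: [[1.0, -0.029, 0.004], [-0.029, -1.0, -0.004], [0.005, 0.004, -1.0]]
contact_force: [0.5, 0.2, -2.1]
grip_width: 46.2
```

Request:
servo_tool:
  plan:
    - [0,0,0,0,3,-12,0.2]
    - [0,0,0,0,10,-28,0.2]
    - [0,0,0,0,20,-44,0.2]
    - [0,0,0,0,30,-58,0.2]
    - [0,0,0,0,38,-67,0.2]
    - [0,0,0,0,40,-70,0.2]
    - [0,0,0,0,40,-70,0.2]
    - [0,0,0,0,40,-70,0.2]

```text
time: 15.03
ee_pos: [456.1, -93.1, 193.9]
ee_rot: [[1.0, -0.029, 0.002], [-0.029, -1.0, -0.004], [0.002, 0.004, -1.0]]
contact_force: [0.1, 0.1, -2.0]
grip_width: 46.4
```

```bash
python3 - <<'E'
from h import *
s=sensors.state(); print(s["time"],s["ee_pos"],s["grip_width"],s["contact_force"],s["joint_velocities"].round(3))
t=cam("top");c=cam("side")
cv2.imwrite("pics/t9.png",np.hstack([cv2.resize(t["frame"][110:240,180:310],(400,400)),cv2.resize(c["frame"][60:260,190:390],(400,400))]))
E
```

```text
15.0333 [456.0977675  -93.08498015 193.92896965] 46.41190335223916 [ 0.07138861  0.09976462 -1.98563372] [ 0.009  0.008 -0.015 -0.003  0.001 -0.001]
```

View pics/t9.png

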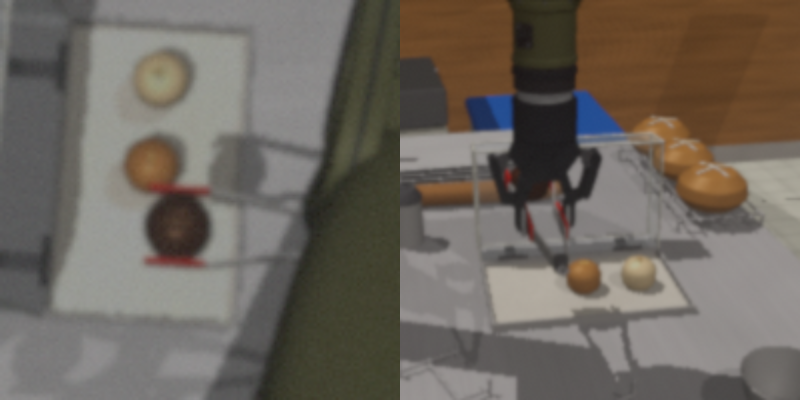

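The rye roll is up between the tips at (177,227) in the top crop. The other two rolls are still in the tray and the cover is open. Handing in.

```bash
python3 -c "
from plant import job
print(job.hand_in())"
```

```text
the job is handed in; nothing more can be done
None
```

The rye roll is up and held between the tips of the tongs, and I handed the job in at about 15 s of the 69 s allowed. I swung the cover back to its stop by its handle, took the tongs by their grips from the rest, closed them on the roll and lifted it.

**Last checks:**
- **Grip:** the fingers stopped at 46.4 mm on the grips, against about 47 mm expected for a 56 mm roll, and stayed there through the lift.
- **Height:** the tool was at z = 194 mm, which puts the roll's underside roughly 190 mm above the table. I worked this out from the tool height rather than measuring it. It is clear of the cover and tray.
- **Load:** the wrist read about 2 N downward, consistent with tongs plus roll. The highest reading seen after any move was about 11 N, while opening the cover.
- **Scene:** the final pictures show the cover still open and the plain and pale rolls in their places. Nothing looked disturbed in the areas I viewed, but I did not re-measure the bowl, scraper, dredger or rolling pin.

**What disagreed:**
- The tool moved only about 6 mm of the last 14 mm I commanded as the cover neared its stop. The handle's place in the picture then matched the 1.68 rad open position within about 1 pixel.
- The red tips measured about 129 mm ahead of the grips against 135 mm given, so I set the final position from the pictures.

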